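Open the touch-latch door over the tasting dishes

ROBOT

A 6-joint arm with a two-finger parallel gripper is mounted at the origin on a cart in front of the work surface, level with it; the furniture and walls round the work are solid. World frame = base frame: x ahead of the robot, y to its left, z up, the work surface at z = 0. Lengths are in m, angles in rad, forces in N, time in s.
With the tool pointing down it reaches from about 0.3 to 0.775 m from the base axis. Payload 14.6 kg.
Tool frame: the origin (TCP) lies at the very end of the fingers, on their centre line; the grasp point (between the pads) lies 19 mm behind it; z points along the fingers, y is the line along which they close (so a half turn about z gives the same grasp; the last joint's range is limited). The gripper opens to 94 mm and grips with 3 to 60 N. Pads are 16 mm wide; open, the fingers measure 119 mm over their backs; the gripper's body (75 mm by 177 mm) begins 78 mm behind the grasp point.
Start: joints at [-1.384, 0.3, 1.521, -0, 1.321, -0.067], TCP at [0.138, -0.532, 0.179] pointing down, gripper open.
Joint ranges: [-3.03, 3.03], [-0.79, 2.21], [0.23, 2.52], [-1.04, 4.18], [0, 3.07], [-2.55, 2.55]. Speed limits (rad/s): [2.22, 2.22, 2.57, 3.14, 3.14, 3.14].

INTERFACE

Orientations are given as [roll, pitch, yaw] about the fixed x, y, z axes, in that order (R = Rz(yaw) Ry(pitch) Rx(roll)).
In Python, from station import ctrl gives the robot as it stands.
- The arm moves only by the tool move_arm, never from a script. Its argument "increments" is a list of rows, each a list of 7 numbers: the opening, from 0 (shut) to 1 (fully open), then the shift along the tool's x, y, z in units of 50 mm (1.0 is 50 mm), then the turn, a rotation vector about the tool's x, y, z in rad. In form: [[claw, tx, ty, tz, rx, ry, rz], ...]. A call has 1 to 20 rows; each row shifts and turns the commanded pose from where the row before left it, along the tool's axes as they then stand; what a row does not reach is not made up. A row lasts 1/10 s, in which the tool goes at most 50 mm and 8.59 degrees, less where a joint would pass 70% of its speed; a pose out of reach is approached as far as the arm can. A call is refused whole if a number of a shift passes 1 or a number of a turn 0.15, either way. A call with a gripper value outside its range is refused whole. The fingers move at their own pace and stop on an object; "force" is the grip in N (left out, the last holds). Time passes only in rows, so rows that do not move let the fingers close. It gives the time, the measured TCP pose, the force, the opening and the grip force at its end, in the units of the state.
- ctrl.get_obs(): the state, without advancing time (a new reading comes with each control period).
- ctrl.camera(name): name is "side" or "top" or "wrist"; returns a dict with "color" (400x640x3 uint8, blue, green, red), "K" (3x3 intrinsics, pixels), "distortion" ([k1, k2, p1, p2, k3] as OpenCV has them; the pictures are not rectified), "pose" (4x4, takes a point from camera to world coordinates); the wrist camera has in their place "tool_from_camera" (4x4, takes a point from camera to tool coordinates, whose origin is the TCP and whose axes are the flange's). Camera axes: x right, y down, z forward; pixel columns grow to the right and rows downward; lengths in m; the calibration is good to about 2 mm. A picture is of the moment at which its call begins: read the wrist's pose just before it. There is no depth.
- ctrl.hand_in(): hands the job in; it is judged then, once.
Trained networks look in a picture, given as the dict that the camera call returned (one of the last four; its "shot" number tells which), for a name from the list of things; names that differ only in an ending like _2 or _b are one class to them, and where a whole thing is asked for, a point or a joint stands for the part that bears it (a point fixed in the world has none). Each returns a list of dicts, best first, with "conf" (0 to 1); they miss things now and then, are a little off and sometimes report something else, mostly with a low value. They report only what shows in the picture. A call takes as long as a camera call. They do not tell look-alikes from the thing itself.
- ctrl.cut_out(name, picture): "mask" (400x640 bool, what is visible of it) and "centre" ([row, column] in pixels, amid what is visible of it).
The state is a dict: "time_s": time; "qpos": joint angles; "joint_vel": joint speeds; "tau": joint torques, N m; "ee_pos": TCP position; "eef_rot": TCP orientation; "force": force on the tool from outside, world axes, zero at the start; "moment": the same for the moment, N m; "grip_width": finger opening in m; "grip_force": force on a finger pad.
Only numpy, scipy, OpenCV 4.12 (cv2) and the standard library are available. Lean on these libraries where they do the work, as an engineer would, in place of code of your own. Each camera call takes 0.05 s, during which the arm holds its last target. There are 200 camera calls.

TASK

The small cupboard on the bar has two glazed doors without handles, each on a push-to-open catch; the stack of small white dishes is behind one of them and is needed for a tasting. With a fingertip, gently push that door in by its free edge until the catch lets go, take the finger away so the spring brings the door ajar, then put a finger behind the free edge and swing the door out to about a right angle. Do not pinch or grip the door, leave the other door shut, and leave the dishes and everything else standing where they are.

Things in the scene. Friction and masses are not known exactly. Their poses are not given: they have to be found in the camera images.
- cupboard: Fixed birch plywood cupboard on the bar top, 160 deep (x) x 350 wide (y) x 225 high mm, with a flat clear glass top and a partition in the middle. Origin: centre of its underside; z up; its -x axis looks out of the front, towards the robot, +y is its left side as the robot sees it. Two doors side by side fill the front (front plane at x = -80 mm). Only the doors move.
- left_door (a joint): Angle (rad) of the left door (cupboard's +y half), hinged on its outer (left) edge. 0 = shut, flush; grows as its free edge, at the cupboard's middle, swings towards the robot; stop at 1.75. Pressed in it goes negative: the catch lets go past about -0.035 (5.5 mm at the free edge, 3 to 6 N there), hard stop at -0.047. Once let go, the catch stays released.
- right_door (a joint): The same for the right door (cupboard's -y half), the mirror image: hinged on its outer (right) edge, free edge at the cupboard's middle. Of either door: when the finger is drawn back after the catch has let go, a spring plunger follows and brings the door out to about 0.5 to 0.6 (free edge about 80 mm out), no further; from there it swings with slight friction and stays where left.
- left_edge (a point): Top corner of the left door's free edge, on its outer face; moves with the door. Each door is 160 wide x 196 high x 16 mm thick; its bottom is 20 mm, its top 216 mm above the bar. The two free edges are 3 mm apart when both doors are shut.
- left_hinge (a point): Top end of the left door's hinge line, on the plane of its outer face, 160 mm from point left_edge; fixed to the cupboard.
- right_edge (a point): Top corner of the right door's free edge, on its outer face; moves with the door.
- right_hinge (a point): Top end of the right door's hinge line, on the plane of its outer face, 160 mm from point right_edge.
- dishes: Stack of five small plain white dishes with a spoon on top, about 85 mm across, 118 high, standing on the cupboard's floor (52 mm above the bar) behind one of the two doors: cupboard y > 0 is behind the left door, y < 0 behind the right. Origin: centre of its underside.
- spoon_pot: Round white stoneware pot full of upright teaspoons, 87 mm across, 158 high, standing behind the other door; it does not move. Origin: centre of its underside.
- cup: Large white coffee cup, 106 x 136 x 63 mm with its handle, standing on the bar in front of the cupboard, towards the robot, outside the sweep of the doors. Origin: centre of its underside.
- salt_shaker: Salt shaker with a steel cap, 39 mm across, 76 high, on the bar to the right of the cupboard, outside the sweep of the doors. Origin: centre of its underside.
Not all that is in view belongs to the job. There is more than one size of the salt_shaker; the one meant has the size given above.

How it is judged:
On the way, in this order (a step that is already met when the one before it is completed fails the run):
1. a finger presses the door in front of the dishes inward (((y of dishes in the frame of cupboard above 0 m and value of joint left_door below -0.02 rad and contact force between the fingers and left_door above 0.5 N) or (y of dishes in the frame of cupboard below 0 m and value of joint right_door below -0.02 rad and contact force between the fingers and right_door above 0.5 N))), for 0.02 s.
2. the catch has let go: the door stands ajar on its spring, with no finger on it (((y of dishes in the frame of cupboard above 0 m and value of joint left_door between 0.3 and 0.8 rad and contact force between the fingers and left_door below 0.05 N) or (y of dishes in the frame of cupboard below 0 m and value of joint right_door between 0.3 and 0.8 rad and contact force between the fingers and right_door below 0.05 N))), for 0.2 s.
At the end, for the whole second after the job is handed in: The door in front of the dishes stands still at 1.2 rad or more (its stop is 1.75), the other door is shut within 0.02 rad, and the dishes, cup and salt shaker stand within 15 mm of where they were (((y of dishes in the frame of cupboard above 0 m and value of joint left_door above 1.2 rad and velocity of joint left_door between -0.05 and 0.05 rad/s and value of joint right_door between -0.02 and 0.02 rad) or (y of dishes in the frame of cupboard below 0 m and value of joint right_door above 1.2 rad and velocity of joint right_door between -0.05 and 0.05 rad/s and value of joint left_door between -0.02 and 0.02 rad)) and distance of each of dishes, cup, salt_shaker from where it was at the start of the episode below 0.015 m and linear speed of each of dishes, cup, salt_shaker below 0.02 m/s); the robot touches nothing.
It fails at once if a glazed door is pushed with more than 40 N (contact force between the fingers and left_door above 40 N or contact force between the fingers and right_door above 40 N).
It fails at once if the other door is released ((y of dishes in the frame of cupboard above 0 m and value of joint right_door above 0.08 rad) or (y of dishes in the frame of cupboard below 0 m and value of joint left_door above 0.08 rad)).
It fails at once if a door is pinched or gripped: fingers squeeze its outer and inner face at once ((contact force between the fingers and left_door_c0 above 1.5 N and contact force between the fingers and left_door_c2 above 1.5 N) or (contact force between the fingers and right_door_c0 above 1.5 N and contact force between the fingers and right_door_c2 above 1.5 N)).
It fails at once if the stack of dishes, the cup or the salt shaker is moved, lifted or knocked over (distance of any of dishes, cup, salt_shaker from where it was at the start of the episode above 0.02 m or angle between any of dishes, cup, salt_shaker's own z axis and vertical above 0.3 rad).
It also fails if it takes over 48 s, if anything falls off the work surface, if the arm or the gripper's body presses on something with over 40 N, if the wrist force passes 120 N, or if a joint passes its speed limit or range.

## Working session

There is one attempt and no reset: what is moved stays moved. The work goes in short steps, Python scripts to look and compute and a tool call to move; the robot and the scene stay as the last step left them, time stands still between calls to the robot, and variables do not carry over. Pictures are saved under pics/ and viewed, at most 10 in all, crops included, and the job is handed in when it is done.

Besides the shell and the picture viewer there is one more tool, called in YAML: its name, and indented under it one key for each argument. move_arm: Moves the arm, as the interface text tells. Its arguments: {"type":"object","properties":{"increments":{"type":"array","items":{"type":"array","items":{"type":"number"}}},"force":{"type":"number"}},"required":["increments"]}

```bash
mkdir -p pics
python3 - <<'E'
from station import ctrl
import cv2,numpy as np,pickle
o=ctrl.get_obs(); print({k:np.round(v,3) for k,v in o.items()})
D={}
for n in("side","top"):
    p=ctrl.camera(n); cv2.imwrite(f"pics/{n}0.png",p["color"]); D[n]=p
    print(n,np.round(p["pose"],3).tolist(),np.round(p["K"],1).tolist(),p["distortion"])
    for t in["cupboard","left_door","right_door","left_edge","left_hinge","right_edge","right_hinge","dishes","spoon_pot","cup","salt_shaker"]:
        try: print(t,[(round(float(d["conf"]),2),np.round(d["centre"]).tolist(),int(d["mask"].sum())) for d in ctrl.cut_out(t,p)][:3])
        except Exception as e: print(t,e)
pickle.dump(D,open("p.pkl","wb"))
E
```

```text
{'time_s': np.float64(0.0), 'qpos': array([-1.384,  0.301,  1.522,  0.   ,  1.321, -0.067]), 'joint_vel': array([ 0.001,  0.   ,  0.001,  0.   , -0.001, -0.   ]), 'tau': array([-0.0000e+00, -5.3180e+01, -3.5274e+01,  7.1000e-02,  2.4000e-02,
       -0.0000e+00]), 'ee_pos': array([ 0.138, -0.532,  0.179]), 'eef_rot': array([-3.14 , -0.   ,  0.254]), 'force': array([-0.013, -0.16 , -0.064]), 'moment': array([ 0.019,  0.002, -0.039]), 'grip_force': np.float64(0.0), 'grip_width': np.float64(0.094)}
side [[-0.321, -0.496, 0.807, -0.395], [-0.947, 0.145, -0.288, 0.141], [0.026, -0.856, -0.516, 0.735], [0.0, 0.0, 0.0, 1.0]] [[455.0, 0.0, 319.2], [0.0, 455.0, 194.0], [0.0, 0.0, 1.0]] [-0.07824848  0.          0.          0.          0.        ]
cupboard [(0.74, [193.0, 363.0], 1637)]
left_door []
right_door [(0.64, [194.0, 359.0], 1050)]
left_edge []
left_hinge []
right_edge [(0.87, [194.0, 359.0], 1051)]
right_hinge [(0.9, [197.0, 361.0], 1048)]
dishes []
spoon_pot []
cup [(0.86, [263.0, 334.0], 349)]
salt_shaker [(0.9, [269.0, 390.0], 690), (0.71, [294.0, 372.0], 757), (0.62, [226.0, 410.0], 334)]
top [[-0.387, -0.701, 0.599, -0.207], [-0.922, 0.305, -0.239, 0.115], [-0.015, -0.645, -0.764, 1.071], [0.0, 0.0, 0.0, 1.0]] [[413.4, 0.0, 323.9], [0.0, 413.4, 195.6], [0.0, 0.0, 1.0]] [-0.07831068  0.          0.          0.          0.        ]
cupboard [(0.91, [160.0, 274.0], 3187)]
left_door [(0.69, [180.0, 275.0], 1136)]
right_door []
left_edge [(0.58, [184.0, 275.0], 1083)]
left_hinge [(0.69, [184.0, 276.0], 1099)]
right_edge []
right_hinge []
dishes []
spoon_pot []
cup []
salt_shaker [(0.68, [282.0, 380.0], 469), (0.46, [262.0, 382.0], 54)]
```

Run:
```python
import cv2,pickle,numpy as np
D=pickle.load(open("p.pkl","rb"))
a=np.vstack([cv2.resize(D[n]["color"][100:320,150:510],None,fx=1.36,fy=1.36,interpolation=cv2.INTER_CUBIC) for n in("side","top")])
print(a.shape);cv2.imwrite("pics/both.png",a)
```

```text
(598, 490, 3)
```

View pics/both.png

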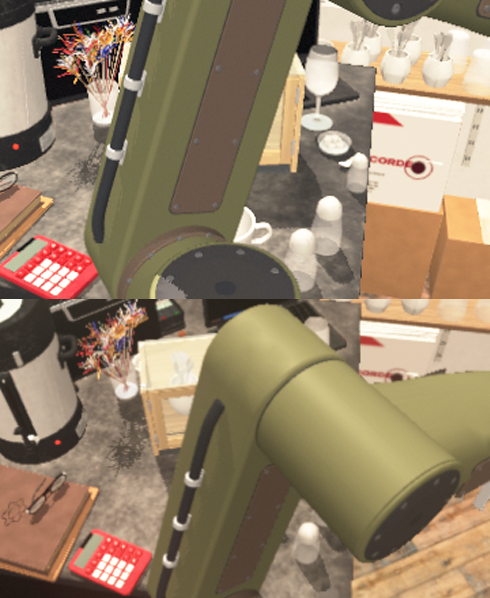

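View pics/side0.png

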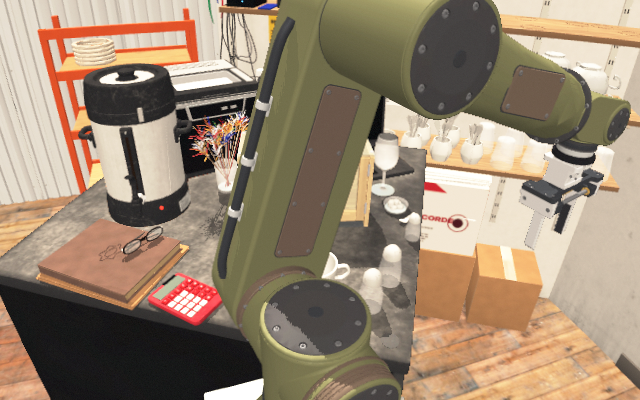

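The arm hides most of the cupboard. In the top view its left cell, at about px (283,145), seems to hold a pot with upright spoons. I'll get rough corners and then look with the wrist camera.

```bash
cat > h.py <<'E'
import numpy as np,cv2
from scipy.spatial.transform import Rotation as R
def ray(p,T,uv):
    n=cv2.undistortPoints(np.array([[uv]],float),np.array(p["K"]),np.array(p["distortion"]))[0,0]
    return T[:3,3],T[:3,:3]@np.array([n[0],n[1],1])
def onz(p,T,uv,z):
    o,d=ray(p,T,uv); return o+d*(z-o[2])/d[2]
def proj(p,T,X):
    Ti=np.linalg.inv(T); r,_=cv2.Rodrigues(Ti[:3,:3])
    return cv2.projectPoints(np.array(X,float).reshape(-1,3),r,Ti[:3,3],np.array(p["K"]),np.array(p["distortion"]))[0][:,0]
def tool(o):
    T=np.eye(4);T[:3,:3]=R.from_euler("xyz",o["eef_rot"]).as_matrix();T[:3,3]=o["ee_pos"];return T
E
python3 - <<'E'
import pickle,numpy as np
from h import *
from station import ctrl
D=pickle.load(open("p.pkl","rb"))
s,t=D["side"],D["top"]
f=lambda p,u,v,z:print(np.round(onz(p,np.array(p["pose"]),(u,v),z),3))
f(t,150+150/1.36,100+(452-299)/1.36,0)
f(t,150+147/1.36,100+(388-299)/1.36,.225)
f(t,150+140/1.36,100+(340-299)/1.36,.225)
f(s,150+295/1.36,100+172/1.36,0)
f(s,150+303/1.36,100+75/1.36,.225)
f(s,367,215,0);f(s,334,263,.06);f(s,372,305,0);f(s,392,282,0)
w=ctrl.camera("wrist");print(np.round(w["tool_from_camera"],3).tolist(),w["K"][0][0])
E
```

```text
[0.649 0.001 0.   ]
[ 0.636 -0.019  0.225]
[ 0.791 -0.049  0.225]
[ 0.549 -0.341  0.   ]
[ 0.546 -0.336  0.225]
[ 0.602 -0.365  0.   ]
[ 0.359 -0.169  0.06 ]
[ 0.263 -0.228  0.   ]
[ 0.319 -0.305  0.   ]
[[0.0, -0.971, -0.24, 0.07], [1.0, 0.0, -0.0, 0.0], [0.0, -0.24, 0.971, -0.205], [0.0, 0.0, 0.0, 1.0]] 301.2735195426177
```

move_arm:
  increments:
    - [0,0,0,-0.8,0,0,0.108]
    - [0,0,0,-0.8,0,0,0.108]
    - [0,0,0,-0.8,0,0,0.108]
    - [0,0,0,-0.8,0,0,0.108]
    - [0,0,0,-0.8,0,0,0.108]
    - [0,0.065,-0.735,0,0,0,0]
    - [0,0.065,-0.735,0,0,0,0]
    - [0,0.065,-0.735,0,0,0,0]
    - [0,0.065,-0.735,0,0,0,0]
    - [0,0.065,-0.735,0,0,0,0]
    - [0,0.065,-0.735,0,0,0,0]
    - [0,0.065,-0.735,0,0,0,0]
    - [0,0.065,-0.735,0,0,0,0]
    - [0,0.065,-0.735,0,0,0,0]
    - [0,0.065,-0.735,0,0,0,0]
    - [0,0.065,-0.735,0,0,0,0]
    - [0,0.065,-0.735,0,0,0,0]

```text
time_s: 2.95
ee_pos: [0.3001, -0.1189, 0.3796]
eef_rot: [3.141, -0.001, -0.287]
force: [0.5, -0.4, 0.0]
grip_width: 0.0004
grip_force: 0.0
```

move_arm:
  increments:
    - [0,0,0,0,0,0.14,0]
    - [0,0,0,0,0,0.14,0]
    - [0,0,0,0,0,0.14,0]
    - [0,0,0,0,0,0.14,0]
    - [0,0,0,0,0,0.14,0]
    - [0,0,0,0,0,0.14,0]
    - [0,0,0,0,0,0.14,0]
    - [0,0,0,0,0,0,0]

```text
time_s: 3.75
ee_pos: [0.3519, -0.1567, 0.3846]
eef_rot: [-3.122, -0.947, -0.293]
force: [-0.5, 0.7, 0.0]
grip_width: 0.0003
grip_force: 0.0
```

Run:
```python
from station import ctrl
from h import *
import pickle
o=ctrl.get_obs(); print(o["time_s"],np.round(o["ee_pos"],3),np.round(o["eef_rot"],3),np.round(o["qpos"],2))
p=ctrl.camera("wrist"); T=tool(o)@np.array(p["tool_from_camera"])
pickle.dump((p,T),open("w1.pkl","wb")); cv2.imwrite("pics/w1.png",p["color"])
print(np.round(T[:3,3],3))
for t in["cupboard","left_door","right_door","dishes","spoon_pot","cup","salt_shaker"]:
    print(t,[(round(float(d["conf"]),2),np.round(d["centre"]).tolist(),int(d["mask"].sum())) for d in ctrl.cut_out(t,p)][:3])
```

```text
3.75 [ 0.352 -0.157  0.385] [-3.122 -0.947 -0.293] [-0.9  -0.79  2.18  0.61  1.    0.82]
[ 0.231 -0.124  0.561]
cupboard [(0.55, [170.0, 290.0], 24095)]
left_door [(0.9, [193.0, 252.0], 6029)]
right_door [(0.57, [196.0, 344.0], 5666)]
dishes []
spoon_pot [(0.68, [340.0, 318.0], 257)]
cup [(0.53, [341.0, 318.0], 192)]
salt_shaker [(0.86, [251.0, 441.0], 590), (0.75, [338.0, 424.0], 198)]
```

View pics/w1.png

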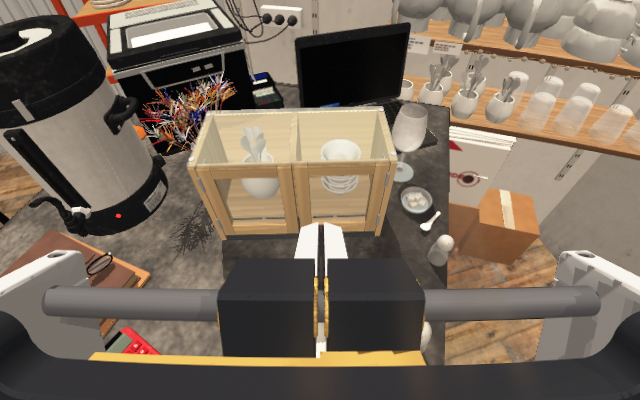

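The wrist picture shows the dish stack behind the right door at about (340,165) and the spoon pot behind the left door at (258,165). The right door is the one to open. An enlarged crop will confirm this and give me the corners.

Run:
```python
import cv2
a=cv2.imread("pics/w1.png")[95:255,180:410]
cv2.imwrite("pics/w1c.png",cv2.resize(a,None,fx=3.4,fy=3.4,interpolation=cv2.INTER_CUBIC))
```

```text
(no output)
```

View pics/w1c.png

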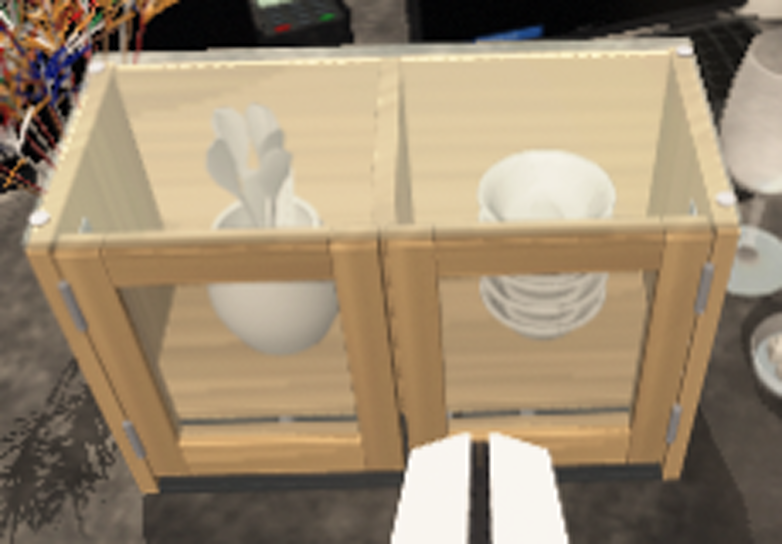

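Run:
```python
import pickle
from h import *
from scipy.optimize import least_squares
p,T=pickle.load(open("w1.pkl","rb"))
C=np.array([[-.08,.175,.223],[-.08,-.175,.223],[-.08,.175,0],[-.08,-.175,0],[-.08,0,.216]])
uv=np.array([[26,240],[739,228],[152,493],[672,480],[383,240]])/3.4+[180,95]
W=lambda v:np.c_[v[0]+np.cos(v[2])*C[:,0]-np.sin(v[2])*C[:,1],v[1]+np.sin(v[2])*C[:,0]+np.cos(v[2])*C[:,1],C[:,2]]
r=least_squares(lambda v:(proj(p,T,W(v))-uv).ravel(),[.67,-.19,-.28],loss="soft_l1")
print(np.round(r.x,4),np.round(r.fun.reshape(-1,2),1).tolist()); print(np.round(W(r.x),3).tolist())
for n,u in(("cup",0),("shaker",0)):pass
print("shaker",np.round(onz(p,T,(441,262),0),3))
s=pickle.load(open("p.pkl","rb"))["side"]
print("side check",np.round(proj(s,np.array(s["pose"]),W(r.x)),0).tolist())
```

```text
[ 0.6703 -0.1953 -0.2636] [[-0.8, -0.1], [1.3, -0.7], [-2.9, -1.2], [2.3, -0.1], [-0.2, 0.7]]
[[0.639, -0.006, 0.223], [0.547, -0.343, 0.223], [0.639, -0.006, 0.0], [0.547, -0.343, 0.0], [0.593, -0.174, 0.216]]
shaker [ 0.452 -0.44   0.   ]
side check [[237.0, 156.0], [375.0, 155.0], [242.0, 228.0], [368.0, 227.0], [307.0, 158.0]]
```

The dishes are confirmed behind the right door. The cupboard fit puts its origin at (0.670,-0.195) with yaw -0.264. Next I return the tool to vertical.

move_arm:
  increments:
    - [0,0,0,0,0,-0.136,0]
    - [0,0,0,0,0,-0.136,0]
    - [0,0,0,0,0,-0.136,0]
    - [0,0,0,0,0,-0.136,0]
    - [0,0,0,0,0,-0.136,0]
    - [0,0,0,0,0,-0.136,0]
    - [0,0,0,0,0,-0.136,0]
    - [0,0,0,0,0,0,0]

```text
time_s: 4.95
ee_pos: [0.3536, -0.1561, 0.3851]
eef_rot: [-3.132, 0.013, -0.274]
force: [-0.4, 0.7, 0.2]
grip_width: 0.0001
grip_force: 0.0
```

```bash
cat >> h.py <<'E'
CP=np.array([.6703,-.1953]);YAW=-.2636
def goal(o,lx,ly,z):
    "shift in tool axes (units of 50 mm) and turn (rotvec) to local x,y, world z, tool down"
    c,s=np.cos(YAW),np.sin(YAW)
    X=np.r_[CP+[c*lx-s*ly,s*lx+c*ly],z]
    Rt=R.from_euler("xyz",[np.pi,0,YAW]);T=tool(o);Ro=R.from_matrix(T[:3,:3])
    d=X-T[:3,3]; L=np.array([[c,s],[-s,c]])@(T[:2,3]-CP)
    print("t",o["time_s"],"local",np.round(L,4),"z",round(T[2,3],4),"F",np.round(o["force"],1))
    print("turn",np.round((Ro.inv()*Rt).as_rotvec(),3),"shift(now)",np.round(Ro.inv().apply(d)/.05,3),"shift(after turn)",np.round(Rt.inv().apply(d)/.05,3))
E
python3 - <<'E'
from h import *
from station import ctrl
o=ctrl.get_obs(); goal(o,-.13,-.024,.25)
E
```

```text
t 4.95 local [-0.316  -0.0447] z 0.3851 F [-0.4  0.7  0.2]
turn [-0.01   0.013 -0.011] shift(now) [ 3.749 -0.43   2.658] shift(after turn) [ 3.72  -0.414  2.701]
```

move_arm:
  increments:
    - [0,0,0,0,-0.01,0.013,-0.011]
    - [0,0.62,-0.069,0.45,0,0,0]
    - [0,0.62,-0.069,0.45,0,0,0]
    - [0,0.62,-0.069,0.45,0,0,0]
    - [0,0.62,-0.069,0.45,0,0,0]
    - [0,0.62,-0.069,0.45,0,0,0]
    - [0,0.62,-0.069,0.45,0,0,0]
    - [0,0,0,0.6,0,0,0]
    - [0,0,0,0.6,0,0,0]
    - [0,0,0,0.6,0,0,0]
    - [0,0,0,0,0,0,0]
    - [0,0,0,0,0,0,0]

```text
time_s: 6.15
ee_pos: [0.5391, -0.1854, 0.1654]
eef_rot: [3.14, -0.012, -0.264]
force: [0.2, -0.3, 0.6]
grip_width: 0.0001
grip_force: 0.0
```

Run:
```python
from h import *
from station import ctrl
o=ctrl.get_obs(); goal(o,-.092,-.024,.16)
p=ctrl.camera("wrist"); T=tool(o)@np.array(p["tool_from_camera"])
c,s=np.cos(YAW),np.sin(YAW)
L=np.array([[-.08,0,.216],[-.08,-.0015-.16,.216],[-.08,.1615,.216],[-.08,0,.02]])
W=np.c_[CP[0]+c*L[:,0]-s*L[:,1],CP[1]+s*L[:,0]+c*L[:,1],L[:,2]]
uv=proj(p,T,W);print(np.round(uv))
im=p["color"].copy()
for u,v in uv: cv2.circle(im,(int(u),int(v)),3,(0,0,255),1)
cv2.imwrite("pics/w2.png",im)
```

```text
t 6.15 local [-0.1292 -0.0246] z 0.1654 F [ 0.2 -0.3  0.6]
turn [ 0.001 -0.012 -0.001] shift(now) [ 0.743 -0.014  0.117] shift(after turn) [ 0.744 -0.013  0.108]
[[274. 164.]
 [574. 165.]
 [ -9. 167.]
 [299. 144.]]
```

View pics/w2.png

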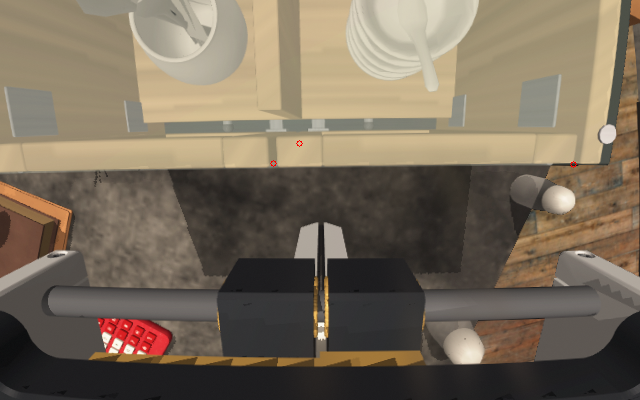

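The predicted points land on the door gap (274,164) and the hinge corner (574,165), and the fingertip is centred on the right door's free stile. I'll approach to near contact.

move_arm:
  increments:
    - [0,0.2,0,0.1,0,-0.012,0]
    - [0,0.2,0,0,0,0,0]
    - [0,0.2,0,0,0,0,0]
    - [0,0.1,0,0,0,0,0]
    - [0,0,0,0,0,0,0]
    - [0,0,0,0,0,0,0]

```text
time_s: 6.8
ee_pos: [0.5728, -0.1944, 0.1591]
eef_rot: [3.141, 0.002, -0.264]
force: [0.5, 0.7, -0.2]
grip_width: 0.0001
grip_force: 0.0
```

move_arm:
  increments:
    - [0,0.04,0,0,0,0,0]
    - [0,0.04,0,0,0,0,0]
    - [0,0.04,0,0,0,0,0]
    - [0,0,0,0,0,0,0]

```text
time_s: 7.2
ee_pos: [0.5758, -0.1952, 0.1587]
eef_rot: [3.141, 0.011, -0.264]
force: [-30.1, 7.2, 13.4]
grip_width: 0.0006
grip_force: 14.9
```

move_arm:
  increments:
    - [0,-0.12,0,0,0,0,0]
    - [0,0,0,0,0,0,0]

```text
time_s: 7.4
ee_pos: [0.5726, -0.1943, 0.1585]
eef_rot: [3.141, 0.003, -0.264]
force: [-0.4, -0.6, -0.0]
grip_width: 0.0005
grip_force: 0.0
```

Run:
```python
from h import *
from station import ctrl
o=ctrl.get_obs(); goal(o,-.092,-.024,.16); print(o["moment"],o["eef_rot"])
p=ctrl.camera("wrist"); cv2.imwrite("pics/w3.png",cv2.resize(p["color"][60:280,180:480],None,fx=2.6,fy=2.6))
```

```text
t 7.4 local [-0.0946 -0.0245] z 0.1585 F [-0.4 -0.6 -0. ]
turn [ 0.001  0.003 -0.001] shift(now) [ 0.051 -0.01  -0.03 ] shift(after turn) [ 0.051 -0.01  -0.029]
[0.02857967 0.02911228 0.02276966] [ 3.14067554e+00  2.80358988e-03 -2.64371960e-01]
```

View pics/w3.png

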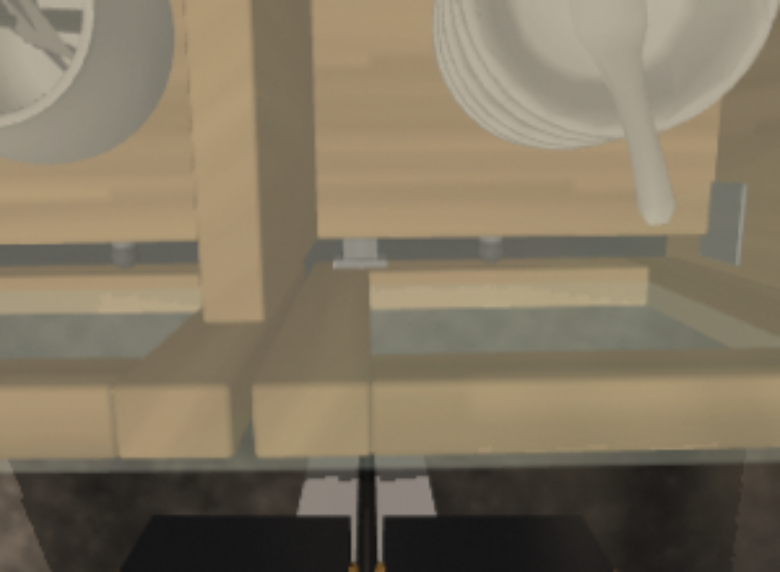

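The fingertip stopped hard while crossing the fixed glass top, which is flush with the doors, so a vertical finger can't push the door in. I'll back off, lower the tip and tilt the tool so that only the tip meets the door below the glass.

move_arm:
  increments:
    - [0,-0.4,0,0.0,0,0,0]
    - [0,-0.4,0,0.18,0,0,0]
    - [0,0,0,0.18,0,0.125,0]
    - [0,0,0,0,0,0.125,0]
    - [0,0,0,0,0,0.125,0]
    - [0,0,0,0,0,0.125,0]
    - [0,0,0,0,0,0,0]

```text
time_s: 8.15
ee_pos: [0.5323, -0.1833, 0.1393]
eef_rot: [3.141, -0.498, -0.264]
force: [0.4, -0.6, 0.0]
grip_width: 0.0001
grip_force: 0.0
```

Run:
```python
from h import *
from station import ctrl
o=ctrl.get_obs(); goal(o,-.085,-.024,.14); print(o["eef_rot"],o["qpos"].round(2))
```

```text
t 8.15 local [-0.1364 -0.0243] z 0.1393 F [ 0.4 -0.6  0. ]
turn [ 0.001 -0.498 -0.001] shift(now) [ 0.91  -0.008  0.478] shift(after turn) [ 1.027 -0.007 -0.015]
[ 3.14083095 -0.49760744 -0.26447444] [-0.44  0.1   1.95  0.15  0.6   1.29]
```

move_arm:
  increments:
    - [0,0.176,0,0.096,0,0,0]
    - [0,0.176,0,0.096,0,0,0]
    - [0,0.176,0,0.096,0,0,0]
    - [0,0.176,0,0.096,0,0,0]
    - [0,0,0,0,0,0,0]

```text
time_s: 8.65
ee_pos: [0.5741, -0.1947, 0.14]
eef_rot: [3.141, -0.496, -0.264]
force: [-0.3, 0.6, 0.3]
grip_width: 0.0005
grip_force: 0.0
```

move_arm:
  increments:
    - [0,0.035,0,0.019,0,0,0]
    - [0,0.035,0,0.019,0,0,0]
    - [0,0.035,0,0.019,0,0,0]
    - [0,0.035,0,0.019,0,0,0]
    - [0,0,0,0,0,0,0]

```text
time_s: 9.15
ee_pos: [0.5807, -0.1965, 0.1404]
eef_rot: [3.141, -0.497, -0.264]
force: [-0.1, 0.0, -0.6]
grip_width: 0.0003
grip_force: 0.0
```

move_arm:
  increments:
    - [0,0.035,0,0.019,0,0,0]
    - [0,0.035,0,0.019,0,0,0]
    - [0,0,0,0,0,0,0]

```text
time_s: 9.45
ee_pos: [0.5846, -0.1976, 0.1404]
eef_rot: [3.141, -0.497, -0.264]
force: [-0.2, 1.5, -0.3]
grip_width: 0.0008
grip_force: 0.0
```

move_arm:
  increments:
    - [0,0.035,0,0.019,0,0,0]
    - [0,0,0,0,0,0,0]

```text
time_s: 9.65
ee_pos: [0.5865, -0.1981, 0.1403]
eef_rot: [3.141, -0.497, -0.264]
force: [-0.7, 0.7, 0.5]
grip_width: 0.0004
grip_force: 0.0
```

move_arm:
  increments:
    - [0,0.035,0,0.019,0,0,0]
    - [0,0,0,0,0,0,0]

```text
time_s: 9.85
ee_pos: [0.5884, -0.1986, 0.1403]
eef_rot: [3.141, -0.497, -0.264]
force: [-0.6, -0.0, -0.5]
grip_width: 0.0003
grip_force: 0.0
```

move_arm:
  increments:
    - [0,0.035,0,0.019,0,0,0]
    - [0,0,0,0,0,0,0]

```text
time_s: 10.05
ee_pos: [0.5901, -0.199, 0.1402]
eef_rot: [3.141, -0.496, -0.264]
force: [-2.6, 0.8, 0.8]
grip_width: 0.0004
grip_force: 1.3
```

move_arm:
  increments:
    - [0,0.035,0,0.019,0,0,0]
    - [0,0,0,0,0,0,0]

```text
time_s: 10.25
ee_pos: [0.5921, -0.1995, 0.1402]
eef_rot: [3.141, -0.496, -0.264]
force: [-2.7, 1.2, 1.5]
grip_width: 0.0004
grip_force: 1.8
```

move_arm:
  increments:
    - [0,0.026,0,0.014,0,0,0]
    - [0,0,0,0,0,0,0]

```text
time_s: 10.45
ee_pos: [0.5935, -0.2, 0.1402]
eef_rot: [3.141, -0.497, -0.264]
force: [-3.6, 1.1, 0.6]
grip_width: 0.0001
grip_force: 1.9
```

move_arm:
  increments:
    - [0,0.02,0,0.011,0,0,0]
    - [0,0,0,0,0,0,0]

```text
time_s: 10.65
ee_pos: [0.5947, -0.2003, 0.1403]
eef_rot: [3.141, -0.497, -0.264]
force: [-3.7, 1.6, 1.5]
grip_width: 0.0005
grip_force: 2.0
```

move_arm:
  increments:
    - [0,0.02,0,0.011,0,0,0]
    - [0,0,0,0,0,0,0]

```text
time_s: 10.85
ee_pos: [0.5958, -0.2006, 0.1403]
eef_rot: [3.141, -0.497, -0.264]
force: [-4.7, 1.9, -0.1]
grip_width: 0.0004
grip_force: 2.0
```

move_arm:
  increments:
    - [0,0.018,0,0.01,0,0,0]
    - [0,0,0,0,0,0,0]

```text
time_s: 11.05
ee_pos: [0.5965, -0.2008, 0.1402]
eef_rot: [3.141, -0.496, -0.264]
force: [-7.5, 1.7, 1.6]
grip_width: 0.0005
grip_force: 3.7
```

The force step marks the hard stop, past the release point. I'll draw back.

move_arm:
  increments:
    - [0,-0.1,0,-0.055,0,0,0]
    - [0,-0.33,0,-0.18,0,0,0]
    - [0,-0.33,0,-0.18,0,0,0]
    - [0,-0.33,0,-0.18,0,0,0]
    - [0,-0.33,0,-0.18,0,0,0]
    - [0,-0.33,0,-0.18,0,0,0]
    - [0,-0.33,0,-0.18,0,0,0]
    - [0,-0.33,0,-0.18,0,0,0]
    - [0,-0.33,0,-0.18,0,0,0]
    - [0,0,0,0,0,0,0]
    - [0,0,0,0,0,0,0]
    - [0,0,0,0,0,0,0]
    - [0,0,0,0,0,0,0]
    - [0,0,0,0,0,0,0]

```text
time_s: 12.45
ee_pos: [0.4464, -0.1601, 0.1406]
eef_rot: [3.141, -0.497, -0.264]
force: [0.4, 1.5, 0.6]
grip_width: 0.0006
grip_force: 0.0
```

Run:
```python
from h import *
from station import ctrl
import pickle
o=ctrl.get_obs(); goal(o,-.22,-.024,.27)
p=ctrl.camera("wrist"); T=tool(o)@np.array(p["tool_from_camera"])
c,s=np.cos(YAW),np.sin(YAW); im=p["color"].copy()
for a in(.5,.6,0):
    L=np.array([[-.08-.16*np.sin(a),-.1615+.16*np.cos(a),.216],[-.08,-.1615,.216]])
    W=np.c_[CP[0]+c*L[:,0]-s*L[:,1],CP[1]+s*L[:,0]+c*L[:,1],L[:,2]]
    for u,v in proj(p,T,W): cv2.circle(im,(int(u),int(v)),2,(0,0,255),1)
cv2.imwrite("pics/w4.png",im)
```

```text
t 12.45 local [-0.2254 -0.0244] z 0.1406 F [0.4 1.5 0.6]
turn [ 0.001 -0.497 -0.   ] shift(now) [ 1.327 -0.006 -2.225] shift(after turn) [ 0.107 -0.008 -2.588]
```

View pics/w4.png

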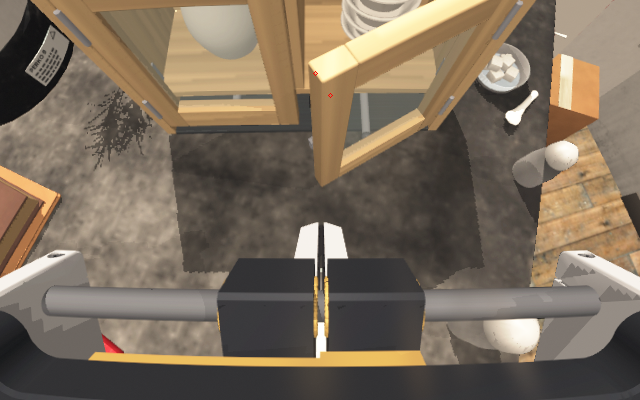

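The right door stands ajar, with its free corner at (312,66), about 0.47 rad, and the left door is flush. Next I go up and back to vertical, then over and down behind the free edge.

move_arm:
  increments:
    - [0,0.31,0,-0.57,0,0,0]
    - [0,0.31,0,-0.57,0,0,0]
    - [0,0.31,0,-0.57,0,0,0]
    - [0,0.31,0,-0.57,0,0,0]
    - [0,0,0,0,0,-0.124,0]
    - [0,0,0,0,0,-0.124,0]
    - [0,0,0,0,0,-0.124,0]
    - [0,0,0,0,0,-0.124,0]
    - [0,0,0,0,0,0,0]

```text
time_s: 13.4
ee_pos: [0.4474, -0.1603, 0.269]
eef_rot: [3.141, 0.005, -0.264]
force: [0.3, -1.0, 0.3]
grip_width: 0.0004
grip_force: 0.0
```

Run:
```python
from h import *
from station import ctrl
o=ctrl.get_obs(); goal(o,-.108,-.015,.27)
```

```text
t 13.4 local [-0.2243 -0.0242] z 0.269 F [ 0.3 -1.   0.3]
turn [ 0.001  0.005 -0.   ] shift(now) [ 2.326 -0.186 -0.032] shift(after turn) [ 2.327 -0.185 -0.019]
```

move_arm:
  increments:
    - [0,0.46,-0.037,0,0,0.005,0]
    - [0,0.47,-0.037,0,0,0,0]
    - [0,0.47,-0.037,0,0,0,0]
    - [0,0.47,-0.037,0,0,0,0]
    - [0,0.46,-0.037,0,0,0,0]
    - [0,0,0,0,0,0,0]

```text
time_s: 14.0
ee_pos: [0.5624, -0.1817, 0.2701]
eef_rot: [3.141, -0.007, -0.264]
force: [-1.2, -0.6, -0.6]
grip_width: 0.0005
grip_force: 0.0
```

Run:
```python
from h import *
from station import ctrl
o=ctrl.get_obs(); goal(o,-.108,-.015,.15)
p=ctrl.camera("wrist"); T=tool(o)@np.array(p["tool_from_camera"]); im=p["color"]
# draw finger footprint at door-top height
c,s=np.cos(YAW),np.sin(YAW)
L=np.array([[-.108+a,-.015+b,.216] for a,b in((-.01,-.0125),(.01,-.0125),(.01,.0125),(-.01,.0125))])
W=np.c_[CP[0]+c*L[:,0]-s*L[:,1],CP[1]+s*L[:,0]+c*L[:,1],L[:,2]]
cv2.polylines(im,[proj(p,T,W).astype(int)],True,(0,0,255),1)
cv2.imwrite("pics/w5.png",im)
```

```text
t 14.0 local [-0.1077 -0.0149] z 0.2701 F [-1.2 -0.6 -0.6]
turn [ 0.001 -0.007 -0.   ] shift(now) [-0.022 -0.     2.402] shift(after turn) [-6.000e-03  1.000e-03  2.402e+00]
```

View pics/w5.png

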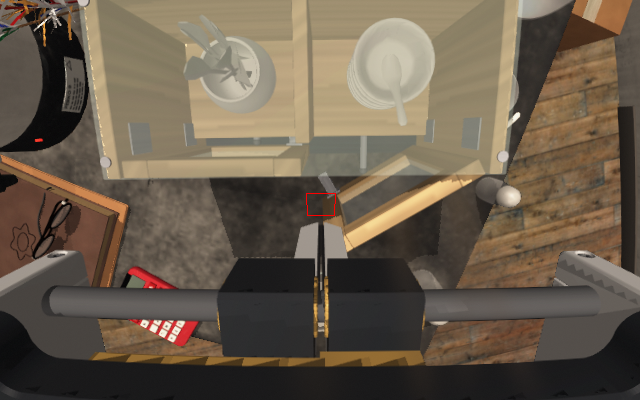

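The footprint is close to the door's inner top edge at about (340,222). I shift a few mm away from it and then descend.

move_arm:
  increments:
    - [0,0.05,-0.12,0,0,-0.007,0]
    - [0,0,0,0.4,0,0,0]
    - [0,0,0,0.4,0,0,0]
    - [0,0,0,0.2,0,0,0]
    - [0,0,0,0,0,0,0]

```text
time_s: 14.55
ee_pos: [0.5644, -0.176, 0.2204]
eef_rot: [3.141, 0.003, -0.264]
force: [-0.2, -0.3, -0.2]
grip_width: 0.0005
grip_force: 0.0
```

move_arm:
  increments:
    - [0,0,0,0.2,0,0,0]
    - [0,0,0,0.4,0,0,0]
    - [0,0,0,0.4,0,0,0]
    - [0,0,0,0.4,0,0,0]
    - [0,0,0,0,0,0,0]

```text
time_s: 15.05
ee_pos: [0.564, -0.1761, 0.149]
eef_rot: [3.141, 0.004, -0.264]
force: [-0.2, -0.3, 0.3]
grip_width: 0.0008
grip_force: 0.0
```

move_arm:
  increments:
    - [0,-0.092,0.116,0,0,0,0]
    - [0,-0.092,0.116,0,0,0,0]
    - [0,-0.092,0.116,0,0,0,0]
    - [0,-0.092,0.116,0,0,0,0]
    - [0,-0.092,0.116,0,0,0,0]
    - [0,-0.115,0.067,0,0,0,0]
    - [0,-0.115,0.067,0,0,0,0]
    - [0,-0.115,0.067,0,0,0,0]
    - [0,-0.115,0.067,0,0,0,0]
    - [0,-0.115,0.067,0,0,0,0]
    - [0,-0.115,0.067,0,0,0,0]
    - [0,0,0,0,0,0,0]

```text
time_s: 16.25
ee_pos: [0.4959, -0.209, 0.1512]
eef_rot: [3.141, 0.001, -0.265]
force: [0.1, 0.2, 0.0]
grip_width: 0.0007
grip_force: 0.0
```

move_arm:
  increments:
    - [0,-0.09,0.098,0,0,0,0]
    - [0,-0.09,0.098,0,0,0,0]
    - [0,-0.09,0.098,0,0,0,0]
    - [0,-0.09,0.098,0,0,0,0]
    - [0,-0.09,0.098,0,0,0,0]
    - [0,-0.09,0.098,0,0,0,0]
    - [0,-0.036,0.074,0,0,0,0]
    - [0,-0.036,0.074,0,0,0,0]
    - [0,-0.036,0.074,0,0,0,0]
    - [0,-0.036,0.074,0,0,0,0]
    - [0,-0.036,0.074,0,0,0,0]
    - [0,-0.036,0.074,0,0,0,0]
    - [0,-0.036,0.074,0,0,0,0]
    - [0,-0.036,0.074,0,0,0,0]
    - [0,0,0,0,0,0,0]
    - [0,0,0,0,0,0,0]

```text
time_s: 17.85
ee_pos: [0.4411, -0.255, 0.1513]
eef_rot: [3.141, 0.001, -0.265]
force: [-0.4, -0.6, -0.5]
grip_width: 0.0005
grip_force: 0.0
```

I back off along the cupboard's +y, away from the door, rise clear and look.

move_arm:
  increments:
    - [0,0,-0.3,0,0,0,0]
    - [0,0,-0.5,0,0,0,0]
    - [0,0,-0.4,-0.3,0,0,0]
    - [0,0,0,-0.8,0,0,0]
    - [0,0,0,-0.8,0,0,0]
    - [0,0,0,-0.8,0,0,0]
    - [0,0,0,-0.5,0,0,0]
    - [0,-0.2,0,0,0,0.12,0]
    - [0,-0.2,0,0,0,0.12,0]
    - [0,0,0,0,0,0.12,0]
    - [0,0,0,0,0,0,0]

```text
time_s: 18.95
ee_pos: [0.4367, -0.1903, 0.3101]
eef_rot: [3.141, -0.363, -0.264]
force: [-1.0, -0.7, 0.4]
grip_width: 0.0005
grip_force: 0.0
```

Run:
```python
from h import *
from station import ctrl
o=ctrl.get_obs(); goal(o,-.2,-.06,.3)
p=ctrl.camera("wrist"); T=tool(o)@np.array(p["tool_from_camera"]); im=p["color"]
c,s=np.cos(YAW),np.sin(YAW)
for a in(1.2,1.45,1.7):
    L=np.array([[-.08-.16*np.sin(a),-.1615+.16*np.cos(a),.216],[-.08,-.1615,.216]])
    W=np.c_[CP[0]+c*L[:,0]-s*L[:,1],CP[1]+s*L[:,0]+c*L[:,1],L[:,2]]
    for u,v in proj(p,T,W): cv2.circle(im,(int(u),int(v)),2,(0,0,255),-1)
cv2.imwrite("pics/w6.png",im)
```

```text
t 18.95 local [-0.2269 -0.056 ] z 0.3101 F [-1.  -0.7  0.4]
turn [ 0.001 -0.363 -0.001] shift(now) [0.431 0.079 0.38 ] shift(after turn) [0.537 0.079 0.202]
```

View pics/w6.png

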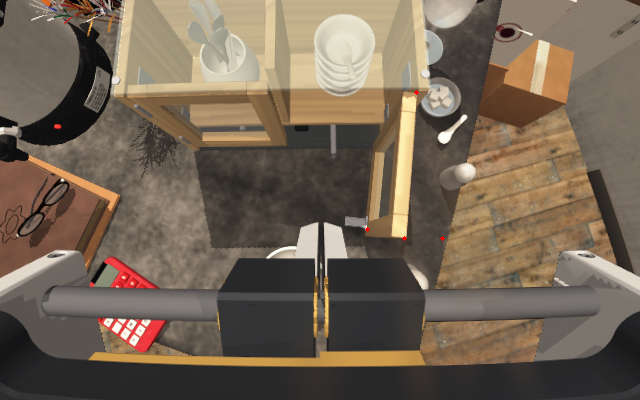

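The right door's outer free corner is at (405,238), right on the 1.45 rad mark. The left door is shut and the dishes, at (344,55), are standing. I'll hand the job in.

```bash
python3 -c "
from station import ctrl
print(ctrl.hand_in())"
```

```text
the job is handed in; nothing more can be done
None
```

I pushed the right door, the one in front of the dishes, until its catch let go, then swung it out to about 1.45 rad and handed the job in; in the last picture the left door was shut and the dishes were standing, but I had no closing view of the cup, and the hand-in gave no verdict. On my first push, the finger hit the cupboard front at about 34 N before I backed off and tilted it.

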